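Check the cork tube for stray feeders

TASK

Stray feeder insects may be hiding in the cork bark tube. First shoot the barrel bolt on the feeder box's lid fully home into its keeper so that no more get out; then draw the cork tube out of its leaning holder, turn it to lie level, and hold it there, steady, in the gripper over the middle of the stacked teal trays, a good hand's breadth (about 10 cm) above their rim. Finish while holding it: do not put it down or let go, and leave the trays and the other things on the ledge where they are.

Things in the scene. Friction and masses are not known exactly. Their poses are not given: they have to be found in the camera images.
- feeder_box: Fixed clear plastic box with a birch lid in two leaves, 140 (x) x 160 (y) x 90 mm high, origin at the centre of its underside. On its top, along the middle (x = 0), is a steel barrel bolt that slides towards the box's own +y across the seam of the lid into a keeper. Track cheeks stand 16 mm and the front guide and the keeper 19 mm above the lid, 25 mm wide over all in x.
- bolt (a joint): Travel of the bolt in m towards the feeder box's +y: 0 fully withdrawn, 0.045 fully home in the keeper (hard stop). About 2 N of friction and light damping, no spring: it stays where it is left. Starts withdrawn, at 0 to 0.012.
- bolt_knob (a point): Centre of the top face of the bolt's upright round knob (diameter 12 mm), 142 mm above the ledge, 52 mm above the lid; the knob stands 37 mm clear of the bolt rod, whose top is 15 mm above the lid. It moves with the bolt; free space on both x sides of it. Axes as the feeder box.
- holder: Fixed birch holder, base 90 (x) x 120 (y) x 12 mm, origin at the centre of its underside. It carries a leaning square socket that points up and to the holder's own +y, 30 degrees from vertical.
- socket: The socket of the holder: origin at the centre of its inner floor (36 mm above the ledge), z along its axis, the direction in which the tube is drawn (30 degrees from vertical, leaning to the holder's +y). Inside 50 x 50 mm, walls 7 mm; walls 50 mm deep, but the one on the +y (lower) side, on which the tube rests, is 85 mm long.
- tube: Cork bark tube, loose, round, 150 mm long, outer diameter 44 mm (bark ridges about 1 mm proud, only seen), bore 32 mm, about 90 g (varies), stiff. Origin at the centre of its foot end, z along its length to the top end. At the start its foot stands on the socket's floor and about 100 mm of it is out of the socket.
- tube_mid (a point): Middle of the tube's axis, 75 mm from either end.
- tube_foot (a point): Centre of the tube's foot end.
- tube_top (a point): Centre of the tube's top end.
- trays: Stack of three teal plastic feeder trays, loose but kept together (0.5 kg), 180 (x) x 130 (y) x 84 mm high, the top one open and empty, 25 mm deep. Origin at the centre of the underside, z up.
- tray_rim (a point): Centre of the mouth of the top tray, at the height of its rim, 84 mm above the ledge.
- spoon: Bystander: stainless spoon lying on the ledge, 170 mm long, along its x.
- tongs: Bystander: steel feeding tweezers lying on the ledge, 160 x 22 x 10 mm, along x.
- jar: Bystander: glass jar with a twist lid, 68 mm diameter, 90 mm high; origin at the centre of its underside.
- slate: Bystander: grey slate basking tile, 140 x 110 x 12 mm; origin at the centre of its underside.
- dish: Bystander: low terracotta dish, 80 mm diameter, 25 mm high; origin at the centre of its underside.
- tin: Bystander: small tin, 52 mm diameter, 55 mm high; origin at the centre of its underside.
Things that resemble listed ones, but are neither listed nor needed, are in the scene too. Leave any red look-alike of the holder alone.

How it is judged:
On the way, in this order (a step that is already met when the one before it is completed fails the run):
1. the bolt is fully home in its keeper (value of joint bolt above 0.04 m), for 0.2 s.
2. the tube is drawn clear out of the socket, the bolt still home (value of joint bolt above 0.04 m and distance between tube_foot and socket above 0.09 m and height (world z) of tube_foot above 0.09 m and contact force between the fingers and tube above 1 N), for 0.1 s.
At the end, for the whole second after the job is handed in: Bolt over 40 of 45 mm home. Tube gripped, still (under 30 mm/s), within 25 degrees of level, its middle within 50 mm horizontally of the trays' middle, both ends over 150 mm above the ledge (66 mm above the rim), clear of the trays; trays and bystanders within 40 mm of their starts (value of joint bolt above 0.04 m and angle between tube's own z axis and vertical between 1.13 and 2.01 rad and height (world z) of each of tube_foot, tube_top above 0.15 m and horizontal distance between tube_mid and tray_rim below 0.05 m and contact force between the fingers and tube above 1 N and contact force between tube and trays below 0.05 N and linear speed of tube below 0.03 m/s and distance of each of spoon, tongs, jar, slate, dish, tin, trays from where it was at the start of the episode below 0.04 m); the arm keeps its last pose, push and grip.
It fails at once if the trays or a bystander are shoved more than 40 mm (distance of any of spoon, tongs, jar, slate, dish, tin, trays from where it was at the start of the episode above 0.04 m).
It also fails if it takes over 58 s, if anything falls off the work surface, if the arm or the gripper's body presses on something with over 40 N, if the wrist force passes 120 N, or if a joint passes its speed limit or range.

ROBOT

A 6-joint arm with a two-finger parallel gripper is mounted at the origin on the work surface. World frame = base frame: x ahead of the robot, y to its left, z up, the work surface at z = 0. Lengths are in m, angles in rad, forces in N, time in s.
With the tool pointing down it reaches from about 0.3 to 0.775 m from the base axis. Payload 14.6 kg.
Tool frame: the origin (TCP) lies at the very end of the fingers, on their centre line; the grasp point (between the pads) lies 19 mm behind it; z points along the fingers, y is the direction in which the jaws open and shut (so a half turn about z gives the same grasp; the last joint's range is limited). The gripper opens to 94 mm and grips with 3 to 60 N. Pads are 16 mm wide; open, the fingers measure 119 mm over their backs; the gripper's body (75 mm by 177 mm) begins 78 mm behind the grasp point.
Start: joints at [-1.19, 0.3, 1.521, -0, 1.321, -0.067], TCP at [0.238, -0.496, 0.205] pointing down, gripper open.
Joint ranges: [-3.03, 3.03], [-0.79, 2.21], [0.23, 2.52], [-1.04, 4.18], [0, 3.07], [-2.55, 2.55]. Speed limits (rad/s): [2.22, 2.22, 2.57, 3.14, 3.14, 3.14].

INTERFACE

Orientations are given as [roll, pitch, yaw] about the fixed x, y, z axes, in that order (R = Rz(yaw) Ry(pitch) Rx(roll)).
In Python, from station import ctrl, eyes gives the robot as it stands.
- The arm moves only by the tool jog_arm, never from a script. Its argument "moves" is a list of rows, each a list of 3 entries, a list of its own where there are three numbers: the shift along the world's x, y, z in mm, then the turn, a rotation vector about the world's x, y, z in units of 5 degrees (1.0 is 5 degrees), then the finger opening in mm, from 0 to 94. In form: [[[tx, ty, tz], [wx, wy, wz], jaw], ...]. A call has 1 to 5 rows; each row is the pose to reach, as a shift and turn from the pose commanded when the call began; what a row does not reach only later rows make up. A row lasts 1/12 s, in which the tool goes at most 41.7 mm and 7.16 degrees, less where a joint would pass 70% of its speed; a pose out of reach is approached as far as the arm can. A call with a gripper value outside its range is refused whole. The fingers move at their own pace and stop on an object; "squeeze" is the grip in N (left out, the last holds). Time passes only in rows, so rows that repeat a pose let the fingers close. It gives the time, the measured TCP pose, the force and the opening at its end, in the units of the state.
- ctrl.get_obs(): the state, without advancing time (a new reading comes with each control period).
- eyes.camera(name): name is "scene" or "top" or "wrist"; returns a dict with "frame" (384x512x3 uint8, red, green, blue), "vertical_fov" (degrees; the focal length in pixels is half the picture's height over the tangent of half this angle, whatever the lens; pixels are square), "cx", "cy" (the principal point, pixels), "eye" and "attitude" of the camera in the world; the wrist camera has in their place "hand_eye" (4x4, takes a point from camera to tool coordinates, whose origin is the TCP and whose axes are the flange's). Camera axes: x right, y down, z forward; pixel columns grow to the right and rows downward; lengths in m; the calibration is good to about 2 mm. A picture is of the moment at which its call begins: read the wrist's pose just before it. There is no depth.
- ctrl.hand_in(): hands the job in, once; it reports no verdict.
The state is a dict: "time_s": time; "qpos": joint angles; "joint_vel": joint speeds; "tau": joint torques, N m; "ee_pos": TCP position; "eef_rot": TCP orientation; "force": force on the tool from outside, world axes, zero at the start; "moment": the same for the moment, N m; "grip_width": finger opening in m.
Only numpy, scipy, OpenCV 4.12 (cv2) and the standard library are available. Lean on these libraries where they do the work, as an engineer would, in place of code of your own. Each camera call takes 0.05 s, during which the arm holds its last target.

## Working session

There is one attempt and no reset: what is moved stays moved. The work goes in short steps, Python scripts to look and compute and a tool call to move; the robot and the scene stay as the last step left them, time stands still between calls to the robot, and variables do not carry over. Pictures are saved under pics/ and viewed, and the job is handed in when it is done.

Besides the shell and the picture viewer there is one more tool, called as name([rows], argument=value, ...), one row to a line, values as JSON. jog_arm: Moves the arm, as the interface text tells. Its arguments: {"type":"object","properties":{"moves":{"type":"array","items":{"type":"array"}},"squeeze":{"type":"number"}},"required":["moves"]}

```bash
ls; mkdir -p pics
python3 - <<'E'
from station import ctrl, eyes
import cv2,json
print(ctrl.get_obs())
for n in ("scene","top"):
    c=eyes.camera(n); cv2.imwrite(f"pics/{n}0.png",cv2.resize(c["frame"][:,:,::-1],(800,600),interpolation=cv2.INTER_CUBIC))
    cv2.imwrite(f"pics/{n}0raw.png",c["frame"][:,:,::-1])
    print(n,{k:(v.tolist() if hasattr(v,'tolist') else v) for k,v in c.items() if k!="frame"})
    json.dump({k:(v.tolist() if hasattr(v,'tolist') else v) for k,v in c.items() if k!="frame"},open(f"{n}.json","w"))
E
```

```text
pics
{'time_s': 0.0, 'qpos': array([-1.18957413e+00,  3.00475968e-01,  1.52163735e+00,  2.29463949e-05,
        1.32071839e+00, -6.66001083e-02]), 'joint_vel': array([-0.00112765, -0.00155205, -0.00057499, -0.00174648,  0.00159186,
       -0.00088096]), 'tau': array([ 1.60380077e-04, -5.31801796e+01, -3.52737164e+01,  7.08625861e-02,
        2.43458507e-02, -9.96462586e-05]), 'ee_pos': array([ 0.23804603, -0.49549323,  0.20485987]), 'eef_rot': array([-3.14035782e+00, -1.04636496e-04,  4.47816544e-01]), 'force': array([0.2024071 , 0.26698132, 0.24746741]), 'moment': array([ 0.00654054,  0.01011274, -0.00106012]), 'grip_width': 0.09411718880895678}
scene {'vertical_fov': 43.71751692904973, 'cx': 250.1950979878173, 'cy': 187.27565633742188, 'eye': [1.316820288267882, -0.7799966004606523, 0.9943653570315836], 'attitude': [-2.269977191514582, 0.019406670316141517, 0.7669244877271089]}
top {'vertical_fov': 57.71979080591152, 'cx': 256.75890964039905, 'cy': 190.20331217198876, 'eye': [0.5121869495015088, -0.05423877984249203, 1.0162133604933692], 'attitude': [-3.053810360446893, -0.020259456326219283, -1.5514745605894085]}
```

View pics/scene0.png

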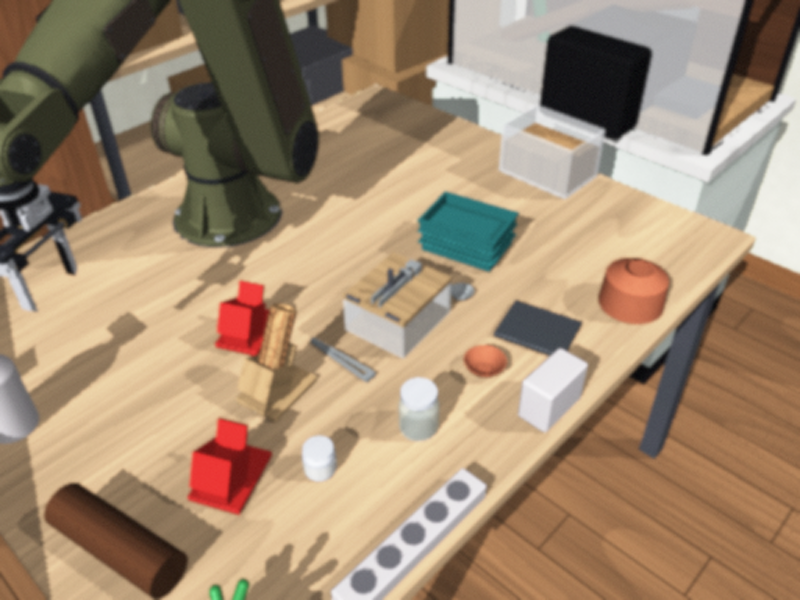

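View pics/top0.png

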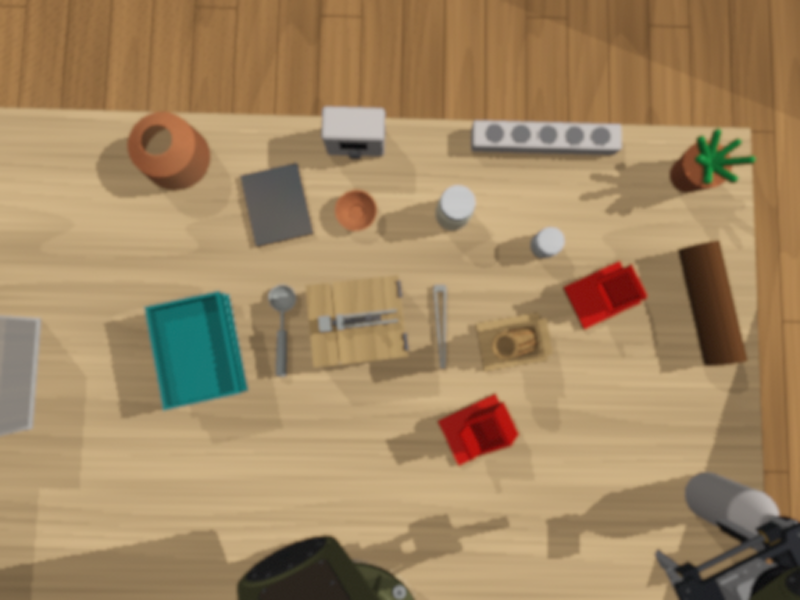

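Both views are consistent. Tube candidates, with pixels in the 800x600 pictures:
- The ribbed tan tube in the birch holder, scene (277,335), top (515,343).
- The dark brown roll, scene (115,540), top (712,303).

Holder candidates:
- The birch one, top (513,343).
- Two red ones, top (606,295) and (478,430).

The box with the bolt is at top (355,322), and the clear box at the far left is a look-alike. By the description I choose the cork tube in the birch holder and the birch-lidded box. Next I check both in close crops.

```bash
cat > h.py <<'E'
import numpy as np, json, cv2
from scipy.spatial.transform import Rotation as R
def cam(n):
    d=json.load(open(f"{n}.json")); f=192/np.tan(np.radians(d["vertical_fov"]/2))
    return f,d["cx"],d["cy"],np.array(d["eye"]),R.from_euler("xyz",d["attitude"]).as_matrix()
def ray(n,u,v):
    f,cx,cy,e,M=cam(n); return e,M@np.array([(u-cx)/f,(v-cy)/f,1])
def onz(n,u,v,z):
    e,d=ray(n,u,v); return e+d*(z-e[2])/d[2]
def proj(n,p):
    f,cx,cy,e,M=cam(n); q=M.T@(np.array(p)-e); return np.array([cx+f*q[0]/q[2],cy+f*q[1]/q[2]])
E
python3 - <<'E'
import cv2,numpy as np
t=cv2.imread('pics/top0raw.png'); s=cv2.imread('pics/scene0raw.png')
a=t[170:250,185:365]; a=cv2.resize(a,None,fx=4.4,fy=4.4,interpolation=cv2.INTER_CUBIC)
cv2.imwrite('pics/c_top.png',a)
b=s[150:275,140:310]; b=cv2.resize(b,None,fx=4.6,fy=4.6,interpolation=cv2.INTER_CUBIC)
cv2.imwrite('pics/c_scene.png',b)
E
```

```text
(no output)
```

View pics/c_top.png

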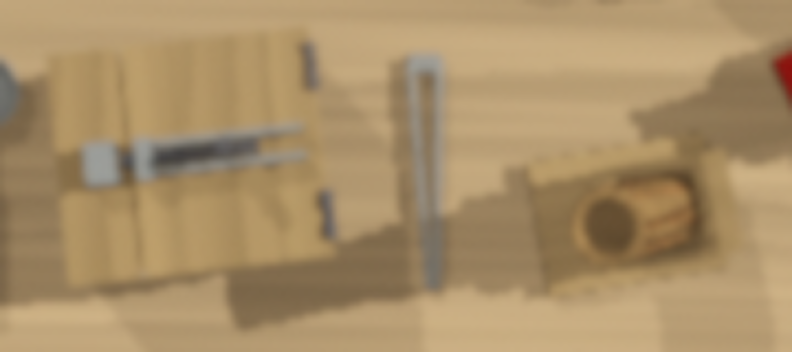

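View pics/c_scene.png

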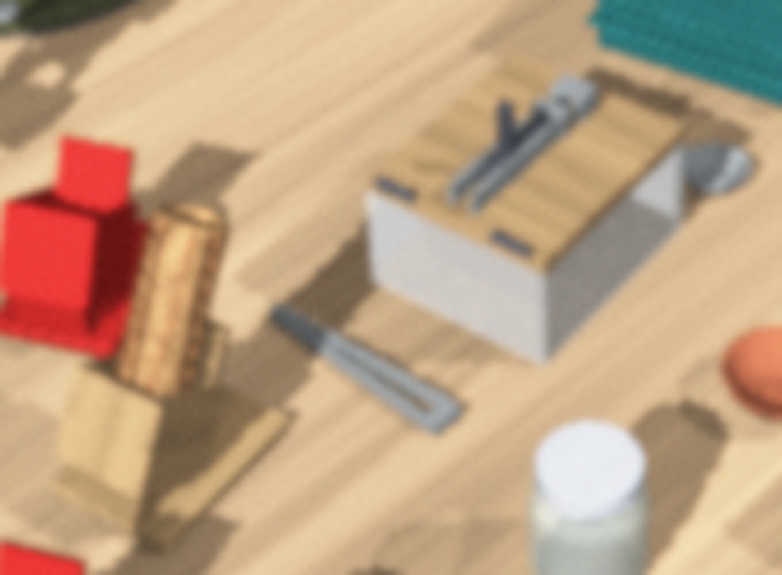

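The crops confirm both choices. The box's bolt has its keeper at the left (world +y), crop (100,163), and the dark knob stands in the track, scene crop (507,105). The hollow cork tube stands in the birch socket, leaning to +y, with its top at crop (608,225). Now I measure.

Run:
```python
from h import *
T=lambda u,v:((u+.5)/4.4-.5+185,(v+.5)/4.4-.5+170)
S=lambda u,v:((u+.5)/4.6-.5+140,(v+.5)/4.6-.5+150)
np.set_printoptions(precision=4,suppress=True)
print("lid corners TL,TR,BR,BL")
cs=[onz("top",*T(*p),.09) for p in [(50,58),(305,28),(333,252),(70,287)]]
for c in cs: print(c)
ctr=sum(cs)/4; print("ctr",ctr)
d=(cs[0]-cs[1]+cs[3]-cs[2]); print("box yaw of +y",np.degrees(np.arctan2(d[1],d[0]))-90)
for p in [(100,163),(143,159)]: print("keeper/guide",onz("top",*T(*p),.109))
for p in [(303,127),(305,156)]: print("cheek ends",onz("top",*T(*p),.106))
print("knob top scene",onz("scene",*S(507,104),.142))
# holder base corners at z=.012
hb=[onz("top",*T(*p),.012) for p in [(524,165),(722,138),(745,265),(548,297)]]
for c in hb: print("hb",c)
print("hctr",sum(hb)/4)
d=(hb[0]-hb[1]+hb[3]-hb[2]); print("yaw",np.degrees(np.arctan2(d[1],d[0]))-90)
# socket floor z .036; tube top height: .036+.15*cos30=.166
print("tube top",onz("top",*T(608,225),.166),onz("scene",*S(190,217),.166))
# trays
t=cv2.imread("pics/top0raw.png"); h=cv2.cvtColor(t,cv2.COLOR_BGR2HSV)
m=cv2.inRange(h,(80,100,50),(100,255,255)); 
c=max(cv2.findContours(m,0,2)[0],key=cv2.contourArea); r=cv2.minAreaRect(c); print(r)
for p in cv2.boxPoints(r): print(onz("top",*p,.084))
print("tray ctr",onz("top",*r[0],.084))
```

```text
lid corners TL,TR,BR,BL
[0.6105 0.0909 0.09  ]
[ 0.6322 -0.0631  0.09  ]
[ 0.4969 -0.0827  0.09  ]
[0.4731 0.0743 0.09  ]
ctr [0.5531 0.0049 0.09  ]
box yaw of +y 8.32243728682657
keeper/guide [0.5468 0.0564 0.109 ]
keeper/guide [0.5497 0.0312 0.109 ]
cheek ends [ 0.5707 -0.063   0.106 ]
cheek ends [ 0.5535 -0.0645  0.106 ]
knob top scene [ 0.5539 -0.0137  0.142 ]
hb [ 0.5548 -0.2095  0.012 ]
hb [ 0.5752 -0.3403  0.012 ]
hb [ 0.4922 -0.3551  0.012 ]
hb [ 0.4691 -0.2258  0.012 ]
hctr [ 0.5228 -0.2827  0.012 ]
yaw 9.517802638809371
tube top [ 0.5159 -0.2327  0.166 ] [ 0.514  -0.2336  0.166 ]
((124.67306518554688, 223.36537170410156), (66.09113311767578, 54.128047943115234), 78.69007110595703)
[0.5692 0.3668 0.084 ]
[0.6005 0.2281 0.084 ]
[0.4299 0.1861 0.084 ]
[0.4001 0.323  0.084 ]
tray ctr [0.4992 0.276  0.084 ]
```

Measured positions:
- **Knob:** about (0.554, -0.014, 0.142), bolt axis yawed about 8.5°.
- **Tube top:** (0.515, -0.233, 0.166), with both views agreeing.
- **Trays:** middle about (0.50, 0.28).

Next I go over the knob, with the jaws along the box's x.

jog_arm([
  [[18,28,10],[0,0,1],60],
  [[36,56,20],[0,0,2],60],
  [[54,84,30],[0,0,3],60],
  [[72,112,30],[0,0,4],60],
  [[90,140,30],[0,0,5],60],
], squeeze=12)

```text
time_s: 0.52
ee_pos: [0.3287, -0.3544, 0.2358]
eef_rot: [3.141, 0.0, 0.888]
force: [0.1, 0.4, -0.1]
grip_width: 0.0639
```

jog_arm([
  [[18,28,0],[0,0,1],60],
  [[36,56,0],[0,0,2],60],
  [[54,84,0],[0,0,3],60],
  [[72,112,0],[0,0,4],60],
  [[90,140,0],[0,0,5],60],
])

```text
time_s: 0.93
ee_pos: [0.4186, -0.2142, 0.2353]
eef_rot: [-3.141, -0.0, 1.325]
force: [1.8, -0.9, -0.1]
grip_width: 0.0599
```

jog_arm([
  [[18,28,0],[0,0,1],60],
  [[36,56,0],[0,0,2],60],
  [[54,84,0],[0,0,3],60],
  [[72,112,0],[0,0,4],60],
  [[90,140,0],[0,0,4.5],60],
])

```text
time_s: 1.35
ee_pos: [0.5087, -0.0741, 0.2353]
eef_rot: [-3.141, -0.0, 1.718]
force: [0.3, 0.4, -0.5]
grip_width: 0.06
```

jog_arm([
  [[16,20,0],[0,0,0],60],
  [[32,40,0],[0,0,0],60],
  [[46,60,0],[0,0,0],60],
  [[46,60,0],[0,0,0],60],
  [[46,60,0],[0,0,0],60],
])

```text
time_s: 1.77
ee_pos: [0.5542, -0.015, 0.2347]
eef_rot: [-3.14, -0.0, 1.715]
force: [-0.2, -0.2, -0.4]
grip_width: 0.0602
```

```bash
cat > w.py <<'E'
import sys,json
from station import ctrl, eyes
from h import *
def shot(name):
    o=ctrl.get_obs(); c=eyes.camera("wrist")
    cv2.imwrite(f"pics/{name}.png",cv2.resize(c["frame"][:,:,::-1],(768,576),interpolation=cv2.INTER_CUBIC))
    cv2.imwrite(f"pics/{name}raw.png",c["frame"][:,:,::-1])
    H=np.eye(4);H[:3,:3]=R.from_euler("xyz",o["eef_rot"]).as_matrix();H[:3,3]=o["ee_pos"]
    H=H@np.array(c["hand_eye"])
    json.dump(dict(vertical_fov=c["vertical_fov"],cx=c["cx"],cy=c["cy"],eye=H[:3,3].tolist(),attitude=R.from_matrix(H[:3,:3]).as_euler("xyz").tolist()),open(f"{name}.json","w"))
    print({k:np.round(v,4) for k,v in o.items() if k in("time_s","ee_pos","eef_rot","force","qpos","grip_width")})
if __name__=="__main__": shot(sys.argv[1])
E
python3 w.py wrist1
```

```text
{'time_s': np.float64(1.7667), 'qpos': array([-9.3100e-02,  2.8960e-01,  1.4659e+00, -1.0000e-04,  1.3874e+00,
       -2.3720e-01]), 'ee_pos': array([ 0.5542, -0.015 ,  0.2347]), 'eef_rot': array([-3.1404e+00, -2.0000e-04,  1.7148e+00]), 'force': array([-0.246 , -0.2046, -0.3615]), 'grip_width': np.float64(0.0602)}
```

View pics/wrist1.png

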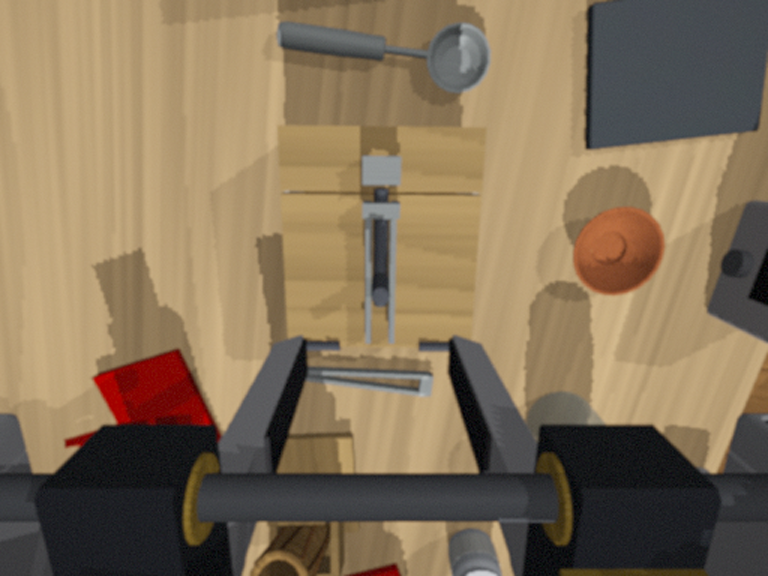

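The wrist view shows the keeper at (381,170), the front guide at (380,210), and the knob's round dark top near (380,291). The jaws straddle it symmetrically.

Run:
```python
from h import *
t=cv2.imread("pics/wrist1raw.png"); cv2.imwrite("pics/wc.png",cv2.resize(t[85:240,170:340],None,fx=4,fy=4,interpolation=cv2.INTER_CUBIC))
for p in [(380,291)]: print(onz("wrist1",p[0]/1.5,p[1]/1.5,.142))
for p in [(381,170),(380,210)]: print(onz("wrist1",p[0]/1.5,p[1]/1.5,.109))
```

```text
[ 0.55606651 -0.01362539  0.142     ]
[0.54635339 0.05727828 0.109     ]
[0.54947294 0.03182192 0.109     ]
```

View pics/wc.png

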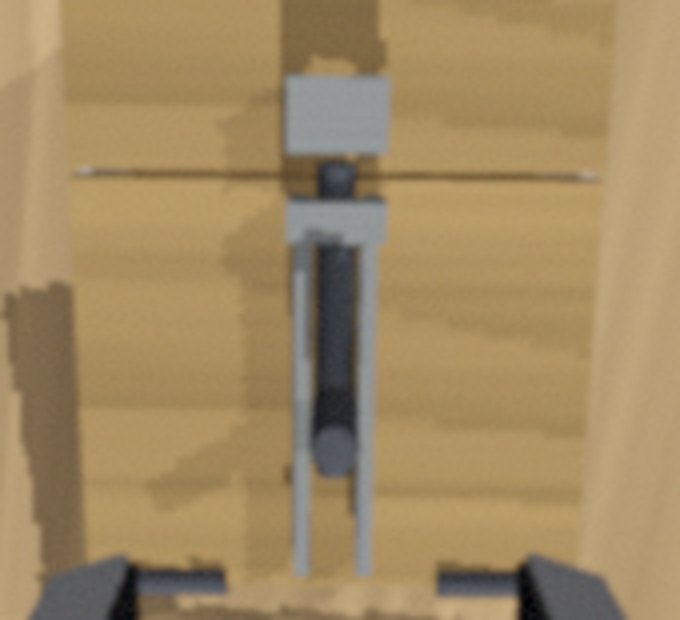

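The knob's top is at crop (334,450), world about (0.556, -0.017). I descend, grip it and slide.

jog_arm([
  [[2,-2,-30],[0,0,0],50],
  [[2,-2,-60],[0,0,0],50],
  [[2,-2,-90],[0,0,0],50],
  [[2,-2,-117],[0,0,0],50],
  [[2,-2,-117],[0,0,0],50],
])

```text
time_s: 2.23
ee_pos: [0.5533, -0.0185, 0.1137]
eef_rot: [-3.134, -0.002, 1.712]
force: [-0.9, 0.3, -0.5]
grip_width: 0.05
```

jog_arm([
  [[0,0,0],[0,0,0],5],
  [[0,0,0],[0,0,0],5],
  [[0,0,0],[0,0,0],5],
  [[0,0,0],[0,0,0],5],
  [[0,0,0],[0,0,0],5],
])

```text
time_s: 2.65
ee_pos: [0.5565, -0.0178, 0.1196]
eef_rot: [3.14, 0.0, 1.713]
force: [-0.5, 0.9, 0.3]
grip_width: 0.0199
```

jog_arm([
  [[0,0,0],[0,0,0],5],
  [[0,0,0],[0,0,0],5],
  [[-1,5,0],[0,0,0],5],
  [[-2,10,0],[0,0,0],5],
  [[-2,15,0],[0,0,0],5],
])

```text
time_s: 3.07
ee_pos: [0.5543, -0.0024, 0.1189]
eef_rot: [3.141, 0.0, 1.713]
force: [-3.2, -2.7, 9.3]
grip_width: 0.0117
```

jog_arm([
  [[-1,7,0],[0,0,0],5],
  [[-2,14,0],[0,0,0],5],
  [[-3,21,0],[0,0,0],5],
  [[-4,27,0],[0,0,0],5],
  [[-4,31,0],[0,0,0],5],
])

```text
time_s: 3.48
ee_pos: [0.5501, 0.0277, 0.1186]
eef_rot: [-3.141, 0.002, 1.713]
force: [-1.6, -2.0, 4.2]
grip_width: 0.0091
```

jog_arm([
  [[0,2,0],[0,0,0],5],
  [[0,4,0],[0,0,0],5],
  [[-1,6,0],[0,0,0],5],
  [[-1,6,0],[0,0,0],5],
  [[-1,6,0],[0,0,0],5],
])

```text
time_s: 3.9
ee_pos: [0.549, 0.0344, 0.1183]
eef_rot: [-3.141, -0.0, 1.713]
force: [0.6, -0.5, 0.1]
grip_width: 0.0053
```

The width fell to the commanded value, so the fingers slid off the knob, either at the stop or early. I'll lift and look.

jog_arm([
  [[0,0,30],[0,0,0],5],
  [[1,-15,60],[0,0,0],50],
  [[3,-30,90],[0,0,0],50],
  [[6,-50,116],[0,0,0],50],
  [[6,-50,116],[0,0,0],50],
])

```text
time_s: 4.32
ee_pos: [0.5568, -0.0183, 0.2398]
eef_rot: [3.134, 0.002, 1.711]
force: [0.5, -0.4, 1.0]
grip_width: 0.0281
```

```bash
python3 w.py wrist2
python3 - <<'E'
from h import *
t=cv2.imread("pics/wrist2raw.png"); cv2.imwrite("pics/wc2.png",cv2.resize(t[85:240,170:340],None,fx=4,fy=4,interpolation=cv2.INTER_CUBIC))
E
```

```text
{'time_s': np.float64(4.3167), 'qpos': array([-9.8400e-02,  2.8720e-01,  1.4573e+00, -4.0000e-04,  1.3894e+00,
       -2.3890e-01]), 'ee_pos': array([ 0.5568, -0.0183,  0.2398]), 'eef_rot': array([3.1341e+00, 2.2000e-03, 1.7113e+00]), 'force': array([ 0.4719, -0.4358,  1.0445]), 'grip_width': np.float64(0.0281)}
```

View pics/wc2.png

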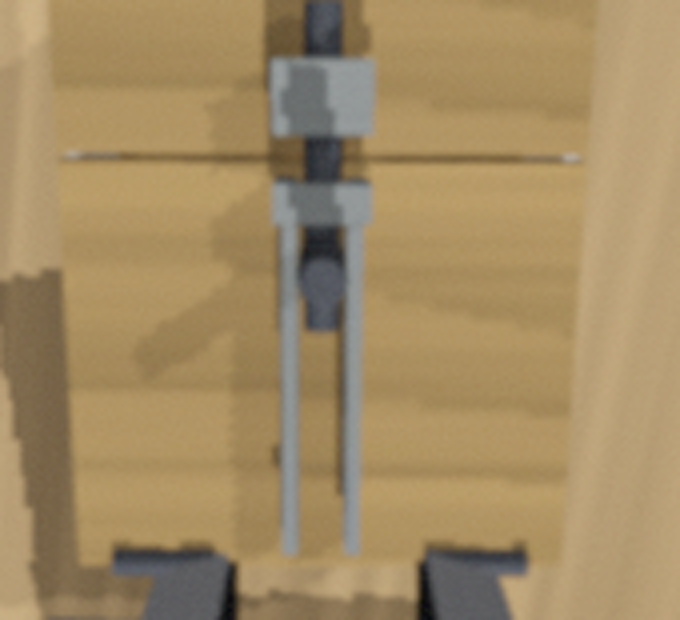

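Run:
```python
from h import *
a=onz("wrist1",170+334/4,85+450/4,.142); b=onz("wrist2",170+322/4,85+275/4,.142); print(a,b,np.linalg.norm(b-a))
# ref keeper corner positions for bias
print(onz("wrist1",170+336/4,85+114/4,.109),onz("wrist2",170+322/4,85+96/4,.109))
```

```text
[ 0.55672161 -0.01698435  0.142     ] [0.5517966  0.01911483 0.142     ] 0.036433592751654045
[0.54637641 0.05712356 0.109     ] [0.54651294 0.05728777 0.109     ]
```

The knob moved 36 mm. Given the uncertain start, I can't tell whether that is fully home, so I push it from behind with closed fingers and watch the force.

jog_arm([
  [[0,3,0],[0,0,0],0],
  [[0,3,-30],[0,0,0],0],
  [[0,3,-60],[0,0,0],0],
  [[0,3,-90],[0,0,0],0],
  [[0,3,-116],[0,0,0],0],
])

```text
time_s: 4.78
ee_pos: [0.5537, -0.0117, 0.115]
eef_rot: [-3.138, -0.001, 1.714]
force: [0.6, 0.7, 0.2]
grip_width: 0.006
```

jog_arm([
  [[0,0,0],[0,0,0],0],
  [[0,4,0],[0,0,0],0],
  [[-1,8,0],[0,0,0],0],
  [[-2,12,0],[0,0,0],0],
  [[-2,15,0],[0,0,0],0],
])

```text
time_s: 5.2
ee_pos: [0.5536, 0.0024, 0.12]
eef_rot: [3.14, 0.002, 1.714]
force: [-0.8, -20.9, 3.4]
grip_width: 0.0004
```

jog_arm([
  [[0,2,0],[0,0,0],0],
  [[0,4,0],[0,0,0],0],
])

```text
time_s: 5.37
ee_pos: [0.5536, 0.0029, 0.1201]
eef_rot: [3.141, 0.007, 1.713]
force: [-2.7, -38.5, 4.7]
grip_width: 0.0004
```

The hard stop is confirmed: 38 N with no motion, knob about 2 mm from its seen place. I back off, rise, open, go to the tube and tilt 35°.

jog_arm([
  [[0,-6,0],[0,0,0],0],
  [[0,-14,0],[0,0,0],0],
  [[0,-16,35],[0,0,0],0],
  [[0,-20,70],[0,0,0],30],
  [[0,-24,100],[0,0,0],84],
])

```text
time_s: 5.78
ee_pos: [0.5532, -0.0178, 0.2212]
eef_rot: [3.14, 0.0, 1.713]
force: [-0.0, 0.5, 0.3]
grip_width: 0.0106
```

jog_arm([
  [[0,-28,30],[1.1,0.2,0],84],
  [[-3,-60,40],[2.2,0.4,0],84],
  [[-6,-92,40],[3.3,0.6,0],84],
  [[-9,-124,40],[4.4,0.8,0],84],
  [[-12,-156,40],[5.5,0.9,0],84],
])

```text
time_s: 6.2
ee_pos: [0.5409, -0.1753, 0.2601]
eef_rot: [-3.135, -0.49, 1.713]
force: [0.5, 0.7, 0.3]
grip_width: 0.0439
```

jog_arm([
  [[-4,-30,0],[0.7,0.1,0],84],
  [[-8,-60,0],[1.4,0.2,0],84],
  [[-12,-90,0],[1.4,0.2,0],84],
  [[-14,-118,0],[1.4,0.2,0],84],
  [[-14,-118,0],[1.4,0.2,0],84],
])

```text
time_s: 6.62
ee_pos: [0.526, -0.2962, 0.2579]
eef_rot: [-3.13, -0.61, 1.706]
force: [-0.6, 0.3, -0.8]
grip_width: 0.0769
```

```bash
python3 w.py wrist3; python3 -c "
from station import eyes
import cv2
c=eyes.camera('scene'); cv2.imwrite('pics/s3raw.png',c['frame'][:,:,::-1]); cv2.imwrite('pics/s3.png',cv2.resize(c['frame'][:,:,::-1],(800,600)))"
```

```text
{'time_s': np.float64(6.6167), 'qpos': array([-0.7366,  0.6767,  0.9643,  0.4009,  1.9681, -0.8074]), 'ee_pos': array([ 0.526 , -0.2962,  0.2579]), 'eef_rot': array([-3.1304, -0.6097,  1.7061]), 'force': array([-0.5792,  0.2901, -0.7883]), 'grip_width': np.float64(0.0769)}
```

View pics/wrist3.png

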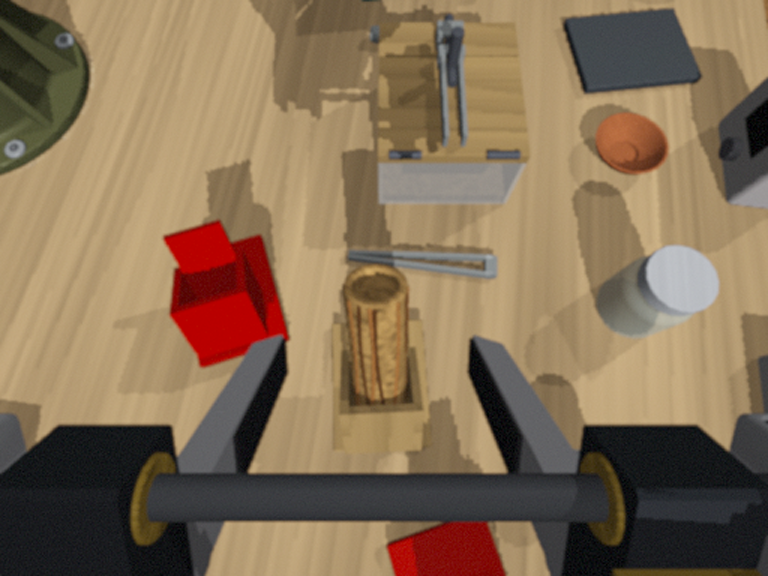

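View pics/s3.png

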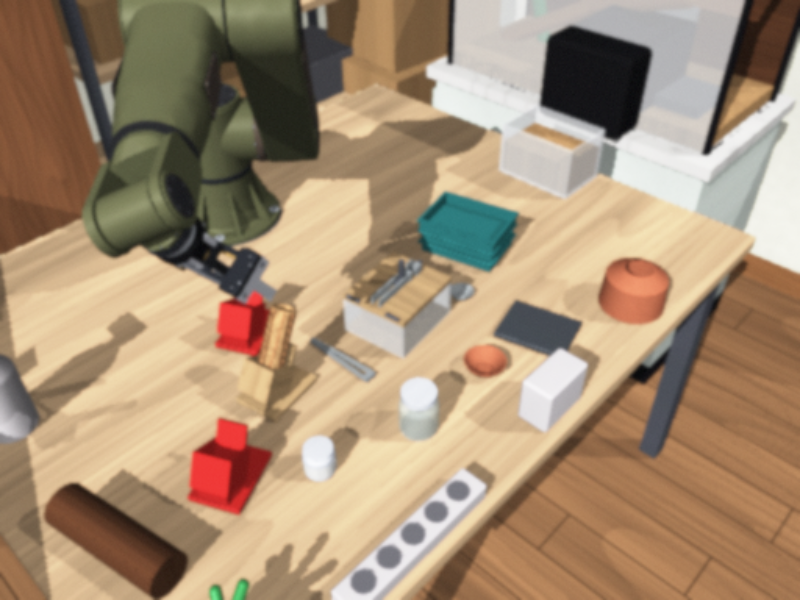

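The wrist view shows the cork tube between the jaws, top mouth at (377,287), running straight down to (380,390). The scene view shows the red look-alike clear of the fingers, and the box's knob is forward at the guide.

Run:
```python
from h import *
print("top",onz("wrist3",377/1.5,286/1.5,.166))
# axis lower visible: ray through (380,392) intersect vertical-ish plane containing tube: use z on rear surface approx
for z in (.08,.1): print(onz("wrist3",380/1.5,385/1.5,z))
top=np.array([.516,-.233,.166]);a=np.array([-.082,.493,.866])
G=top-.047*a
d=json.load(open("wrist3.json"))
rz=R.from_euler("xyz",[-3.1304,-.6097,1.7061]).as_matrix(); print("tz",rz[:,2],"ty",rz[:,1])
tcp=G+.019*rz[:,2]; print("tcp",tcp,"from now mm",(tcp-np.array([.526,-.2962,.2579]))*1e3)
```

```text
top [ 0.51638802 -0.23402719  0.166     ]
[ 0.52571194 -0.28795523  0.08      ]
[ 0.52610048 -0.29015683  0.1       ]
tz [-0.0883269   0.56584272 -0.81976849] ty [ 0.98993383  0.14123321 -0.00917577]
tcp [ 0.51817579 -0.24541999  0.1097224 ] from now mm [  -7.82421115   50.78001163 -148.17760131]
```

All three views agree on the tube's top. I descend to the standoff, then advance along the tool axis.

jog_arm([
  [[0,0,-25],[0,0,0],84],
  [[0,0,-50],[0,0,0],84],
  [[0,0,-74],[0,0,0],84],
  [[-1,10,-88],[0,0,0],84],
  [[-3,20,-103],[0,0,0],84],
])

```text
time_s: 7.13
ee_pos: [0.5243, -0.2702, 0.1549]
eef_rot: [-3.131, -0.61, 1.712]
force: [1.2, -0.1, 0.5]
grip_width: 0.084
```

jog_arm([
  [[-2,11,-16],[0,0,0],84],
  [[-4,22,-32],[0,0,0],84],
  [[-5,31,-45],[0,0,0],84],
  [[-5,31,-45],[0,0,0],84],
  [[-5,31,-45],[0,0,0],84],
])

```text
time_s: 7.55
ee_pos: [0.5195, -0.2397, 0.1112]
eef_rot: [-3.131, -0.61, 1.712]
force: [-0.1, -0.4, 0.3]
grip_width: 0.0838
```

```bash
python3 w.py wrist4
```

```text
{'time_s': np.float64(7.55), 'qpos': array([-0.6798,  0.7018,  1.2692,  0.3935,  1.644 , -0.8913]), 'ee_pos': array([ 0.5195, -0.2397,  0.1112]), 'eef_rot': array([-3.1311, -0.6097,  1.7123]), 'force': array([-0.0737, -0.3829,  0.3376]), 'grip_width': np.float64(0.0838)}
```

View pics/wrist4.png

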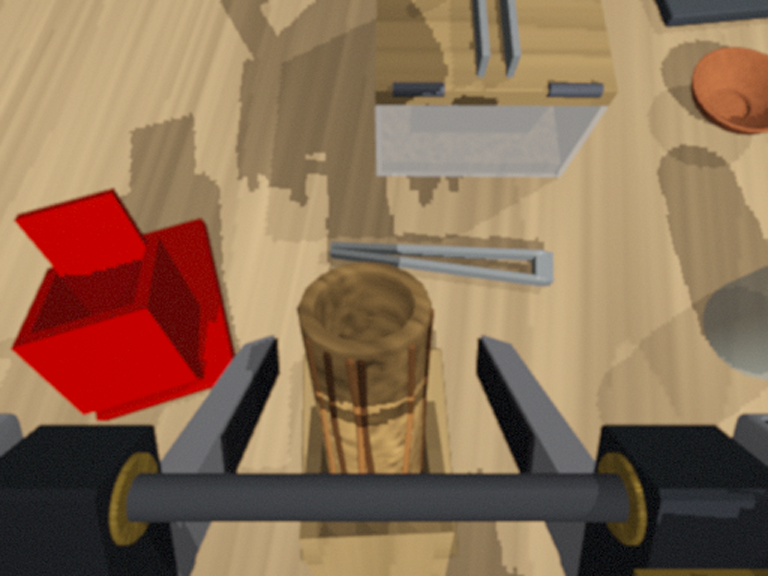

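The tube sits about 3 mm to image left of the jaws' middle (tube x≈366, jaws 377). I correct and close.

jog_arm([
  [[-2,-4,0],[0,0,0],80],
  [[-2,-4,0],[0,0,0],30],
  [[-2,-4,0],[0,0,0],30],
  [[-2,-4,0],[0,0,0],30],
  [[-2,-4,0],[0,0,0],30],
], squeeze=40)

```text
time_s: 8.02
ee_pos: [0.5172, -0.245, 0.1106]
eef_rot: [-3.131, -0.61, 1.71]
force: [-0.6, -0.5, 0.5]
grip_width: 0.0568
```

jog_arm([
  [[0,0,0],[0,0,0],30],
  [[0,0,0],[0,0,0],30],
  [[0,0,0],[0,0,0],30],
  [[0,0,0],[0,0,0],30],
])

```text
time_s: 8.35
ee_pos: [0.5172, -0.2447, 0.1105]
eef_rot: [-3.131, -0.61, 1.711]
force: [0.8, -0.1, 0.9]
grip_width: 0.0422
```

Gripped at 42 mm. I draw along the socket axis.

jog_arm([
  [[-1,6,11],[0,0,0],30],
  [[-2,12,22],[0,0,0],30],
  [[-3,18,33],[0,0,0],30],
  [[-4,25,44],[0,0,0],30],
  [[-5,31,55],[0,0,0],30],
])

```text
time_s: 8.77
ee_pos: [0.5121, -0.2128, 0.1672]
eef_rot: [-3.132, -0.609, 1.711]
force: [0.7, -0.8, -0.2]
grip_width: 0.0427
```

jog_arm([
  [[-1,8,15],[0,0,0],30],
  [[-2,16,30],[0,0,0],30],
  [[-4,24,45],[0,0,0],30],
  [[-5,32,60],[0,0,0],30],
  [[-6,40,75],[0,0,0],30],
])

```text
time_s: 9.18
ee_pos: [0.5059, -0.1728, 0.2422]
eef_rot: [-3.131, -0.609, 1.711]
force: [0.4, 0.0, -0.3]
grip_width: 0.0422
```

```bash
python3 w.py wrist5;python3 -c "
from station import eyes
import cv2
c=eyes.camera('scene'); cv2.imwrite('pics/s5raw.png',c['frame'][:,:,::-1]); cv2.imwrite('pics/s5.png',cv2.resize(c['frame'][:,:,::-1],(800,600)))"
```

```text
{'time_s': np.float64(9.1833), 'qpos': array([-0.6097,  0.4716,  1.3132,  0.4352,  1.7868, -0.7526]), 'ee_pos': array([ 0.5059, -0.1728,  0.2422]), 'eef_rot': array([-3.1312, -0.6093,  1.7109]), 'force': array([ 0.3524,  0.027 , -0.2731]), 'grip_width': np.float64(0.0422)}
```

View pics/s5.png

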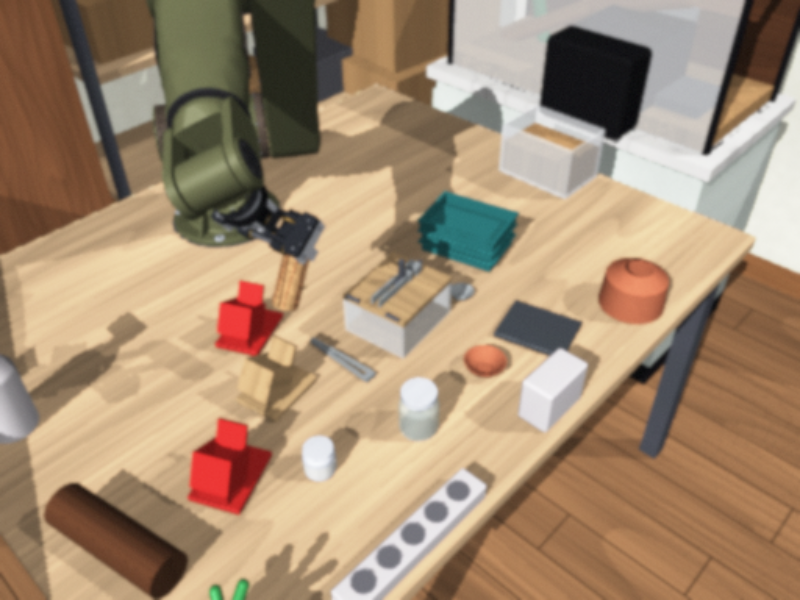

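The tube is clear of the socket, at scene (290,280), hanging below the gripper. Trays and bystanders are unmoved. I raise, turn it level and carry it over to the trays.

jog_arm([
  [[0,8,10],[-0.6,-0.1,0],30],
  [[0,20,22],[-1.2,-0.2,0],30],
  [[0,40,35],[-1.8,-0.3,0],30],
  [[0,62,45],[-2.4,-0.4,0],30],
  [[0,86,50],[-3,-0.5,0],30],
])

```text
time_s: 9.7
ee_pos: [0.5062, -0.0875, 0.2912]
eef_rot: [-3.139, -0.341, 1.713]
force: [0.9, -0.1, -0.6]
grip_width: 0.0424
```

jog_arm([
  [[0,25,0],[-0.6,-0.1,0],30],
  [[0,50,0],[-1.2,-0.2,0],30],
  [[0,75,0],[-1.8,-0.3,0],30],
  [[0,100,0],[-2.4,-0.4,0],30],
  [[0,125,0],[-3,-0.5,0],30],
])

```text
time_s: 10.12
ee_pos: [0.5059, 0.0382, 0.2902]
eef_rot: [3.139, -0.077, 1.715]
force: [0.7, 0.4, -0.4]
grip_width: 0.0425
```

jog_arm([
  [[-1,25,0],[-0.6,-0.1,0],30],
  [[-2,50,0],[-1.2,-0.2,0],30],
  [[-3,75,0],[-1.8,-0.3,0],30],
  [[-4,100,0],[-2.4,-0.4,0],30],
  [[-5,125,0],[-3,-0.5,0],30],
])

```text
time_s: 10.53
ee_pos: [0.5009, 0.1634, 0.2901]
eef_rot: [3.134, 0.189, 1.715]
force: [0.3, 0.1, -1.2]
grip_width: 0.0421
```

jog_arm([
  [[-1,25,0],[-0.6,-0.1,0],30],
  [[-2,50,0],[-1.2,-0.2,0],30],
  [[-3,75,0],[-1.8,-0.3,0],30],
  [[-4,100,0],[-2.4,-0.4,0],30],
  [[-4,115,0],[-2.8,-0.4,0],30],
])

```text
time_s: 10.95
ee_pos: [0.4964, 0.2796, 0.2894]
eef_rot: [3.136, 0.437, 1.717]
force: [0.7, -0.1, -0.2]
grip_width: 0.0424
```

Run:
```python
from station import ctrl,eyes
import cv2
print(ctrl.get_obs())
for n in("scene","top"):
    c=eyes.camera(n)
    cv2.imwrite(f"pics/{n}6raw.png",c["frame"][:,:,::-1]); cv2.imwrite(f"pics/{n}6.png",cv2.resize(c["frame"][:,:,::-1],(800,600)))
```

```text
{'time_s': 10.95, 'qpos': array([ 0.62828488,  0.42321438,  1.22044932, -0.39023669,  1.69519665,
        0.47028724]), 'joint_vel': array([ 0.34348297,  0.43106834, -0.49222723, -0.26430515,  0.41966859,
        0.23071177]), 'tau': array([-8.28647297e-01, -6.52460504e+01, -3.44811773e+01, -7.79205859e-01,
       -2.22716122e-01,  4.15395387e-02]), 'ee_pos': array([0.49642875, 0.27962144, 0.28935312]), 'eef_rot': array([3.13552206, 0.43653897, 1.71721436]), 'force': array([ 0.70851126, -0.14450807, -0.18175841]), 'moment': array([ 0.17712921, -0.02220398,  0.01422288]), 'grip_width': 0.04239264256149395}
```

View pics/scene6.png

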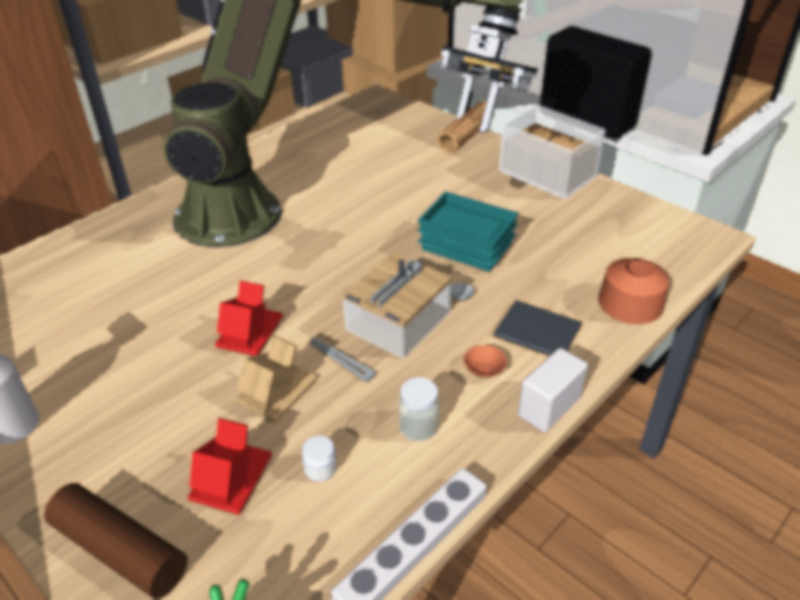

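View pics/top6.png

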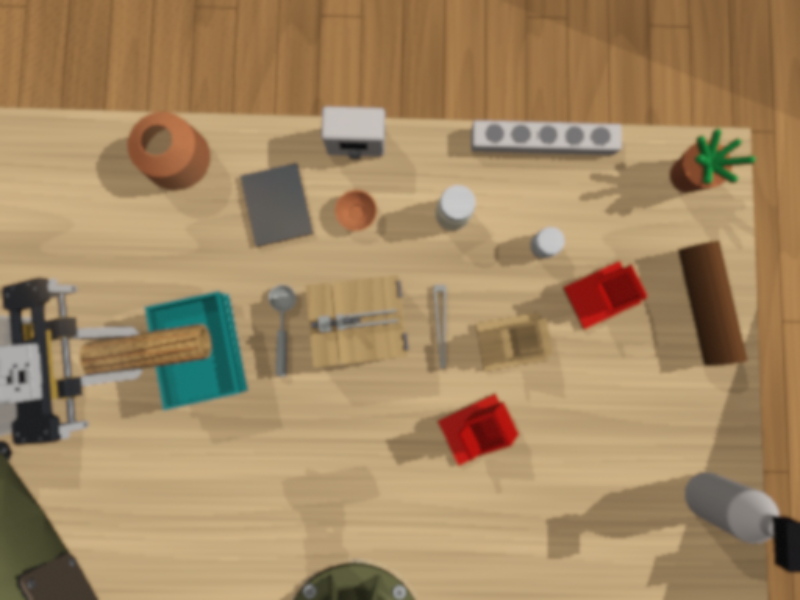

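The tube is held over the trays, approximately level, its ends at top-view (209,343) and (85,357), with the jaws nearer the top end as planned. I measure it from both views.

Run:
```python
from h import *
k=.64
def tri(a,b):
    e1,d1=ray("top",*a);e2,d2=ray("scene",*b)
    s=np.linalg.lstsq(np.c_[d1,-d2],e2-e1,rcond=None)[0]
    p,q=e1+s[0]*d1,e2+s[1]*d2; return (p+q)/2,np.linalg.norm(p-q)
s=cv2.imread("pics/scene6raw.png"); cv2.imwrite("pics/sc6.png",cv2.resize(s[50:110,265:335],None,fx=9,fy=9,interpolation=cv2.INTER_CUBIC))
print(tri((209*k,343*k),(446*k,140*k)))
print(onz("top",209*k,343*k,.305),onz("top",85*k,357*k,.305))
Rm=R.from_euler("xyz",[3.1355,.4365,1.7172]).as_matrix();print(Rm[:,2])
```

```text
(array([0.51228265, 0.17964699, 0.31271609]), np.float64(0.005760350255910754))
[0.51036767 0.1799056  0.305     ] [0.48939726 0.33713336 0.305     ]
[ 0.06770053 -0.41735092 -0.90622009]
```

View pics/sc6.png

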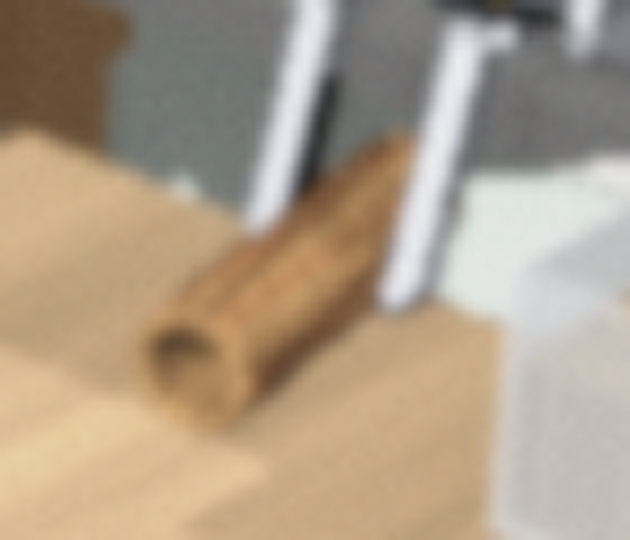

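The tube is level: foot about z 0.31, grasp point about 0.306, middle about (0.50, 0.258). I move +20 mm in y and lower to about 0.19.

jog_arm([
  [[0,5,-15],[0,0,0],30],
  [[0,10,-40],[0,0,0],30],
  [[0,15,-65],[0,0,0],30],
  [[0,18,-90],[0,0,0],30],
  [[0,18,-105],[0,0,0],30],
])

```text
time_s: 11.47
ee_pos: [0.4965, 0.2941, 0.1817]
eef_rot: [3.138, 0.434, 1.715]
force: [0.2, -0.6, -1.0]
grip_width: 0.0424
```

jog_arm([
  [[0,0,-4],[0,0,0],30],
  [[0,0,-4],[0,0,0],30],
  [[0,0,-4],[0,0,0],30],
  [[0,0,-4],[0,0,0],30],
  [[0,0,-4],[0,0,0],30],
])

```text
time_s: 11.88
ee_pos: [0.4975, 0.2952, 0.1826]
eef_rot: [3.132, 0.432, 1.714]
force: [-0.3, 0.4, -0.6]
grip_width: 0.0427
```

jog_arm([
  [[0,0,0],[0,0,0],30],
  [[0,0,0],[0,0,0],30],
  [[0,0,0],[0,0,0],30],
  [[0,0,0],[0,0,0],30],
  [[0,0,0],[0,0,0],30],
])

```text
time_s: 12.3
ee_pos: [0.4971, 0.2953, 0.1815]
eef_rot: [3.134, 0.433, 1.715]
force: [0.2, 0.6, -1.7]
grip_width: 0.0426
```

```bash
python3 w.py wrist7
python3 - <<'E'
from station import ctrl,eyes
import cv2,numpy as np
print(ctrl.get_obs()["joint_vel"].round(4))
L=[]
for n in("scene","top"):
    c=eyes.camera(n)
    cv2.imwrite(f"pics/{n}7raw.png",c["frame"][:,:,::-1])
    f=c["frame"][:,:,::-1]; x=f[40:240,180:380] if n=="scene" else f[150:290,0:270]
    L.append(cv2.resize(x,(400,400) if n=="scene" else (400,207),interpolation=cv2.INTER_CUBIC))
L[1]=cv2.copyMakeBorder(L[1],0,193,0,0,0)
cv2.imwrite("pics/fin.png",np.hstack(L))
a=cv2.imread("pics/top0raw.png").astype(int);b=cv2.imread("pics/top7raw.png").astype(int)
d=(abs(a-b).max(2)>40).astype(np.uint8)
n,_,st,ce=cv2.connectedComponentsWithStats(d)
for s in st[1:]:
    if s[4]>25: print(s)
E
```

```text
{'time_s': np.float64(12.3), 'qpos': array([ 0.6467,  0.5152,  1.3363, -0.3812,  1.5076,  0.5675]), 'ee_pos': array([0.4971, 0.2953, 0.1815]), 'eef_rot': array([3.1343, 0.4332, 1.7148]), 'force': array([ 0.2265,  0.5725, -1.6508]), 'grip_width': np.float64(0.0426)}
[ 0.0009  0.0002  0.0009  0.0001 -0.0011 -0.    ]
[    0   184   145   200 11585]
[230 202  14   5  42]
[327 212  14  14  92]
[321 215   7  13  70]
[237 224  36  20 429]
[  71  330  254   54 6391]
[495 331  15   7  57]
[ 419  334   93   50 2173]
[473 373   7   8  28]
```

View pics/fin.png

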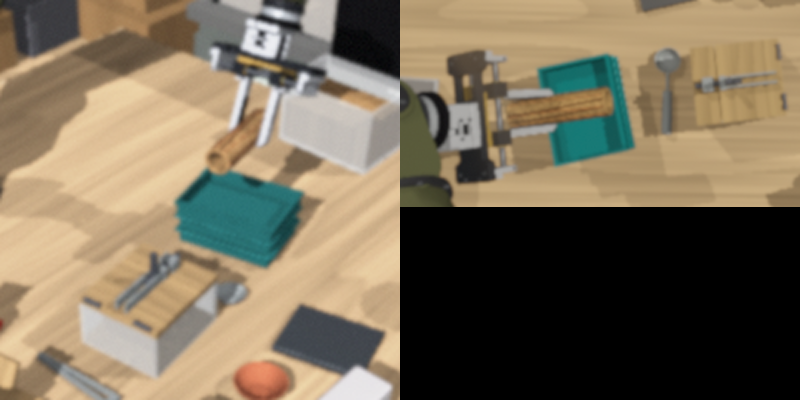

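Run:
```python
from h import *
f=onz("top",143.1,219,.198);t=onz("top",70.9,225.7,.198);print(f,t,(f+t)/2,np.linalg.norm(f-t))
e1,d1=ray("top",143.1,219);e2,d2=ray("scene",289,120)
s=np.linalg.lstsq(np.c_[d1,-d2],e2-e1,rcond=None)[0];print(e1+s[0]*d1,e2+s[1]*d2)
# final bolt knob position in scene vs earlier
for n in ("scene0raw","scene7raw"):
    pass
```

```text
[0.51171668 0.19362262 0.198     ] [0.49306492 0.35874613 0.198     ] [0.5023908  0.27618438 0.198     ] 0.1661735939208894
[0.51171865 0.19258362 0.20142985] [0.51770962 0.19905435 0.20338659]
```

The last checks are good:
- The middle is about (0.502, 0.276), against a tray middle of about (0.50, 0.28).
- The foot is at z≈0.20 and the grasp point at z≈0.199, so the tube is level.
- The arm is still, and the trays and bystanders are unmoved.

I hand in now.

```bash
python3 -c "
from station import ctrl
print(ctrl.hand_in()); print(ctrl.get_obs()['grip_width'])"
```

```text
the job is handed in; nothing more can be done
None
the job is handed in; nothing more can be done
```

The bolt is shot home, and the cork tube is held level and still over the middle of the teal trays. I handed the job in at about 12.4 s; it gave no verdict.

- **Bolt:** I slid it by gripping the knob. The fingers slipped off after about 36 mm of travel. I then pushed the knob from behind with closed fingers until it stopped moving against 38 N, which I took as the hard stop. The bolt tip also showed through the keeper. I did not measure the bolt's travel directly.
- **Tube:** I gripped it at 40 N about 100 mm above its foot and drew it along the socket axis. It is level to within a few degrees.
- **Position over the trays:** Its middle is at about (0.502, 0.276), against the trays' middle at about (0.50, 0.28). It sits at about z 0.20 m, roughly 11 cm above the rim, with nothing touching the trays. The finger opening held at 42.6 mm and the arm was still.
- **Other things:** Comparing the top view before and after, the trays, jar, slate, dish, tin, spoon and tongs had not visibly moved.
- **Disagreements:** The two camera rays to the tube's foot miss each other by about 9 mm. The tube's length in the final top view came out at 166 mm instead of 150 mm. Both errors are well inside the tolerances.

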